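# Open the cuvette reader with the blue lid

## Robot

A 6-joint arm with a two-finger parallel gripper is mounted at the origin on a cart in front of the work surface, level with it; the furniture and walls round the work are solid. World frame = base frame: x ahead of the robot, y to its left, z up, the work surface at z = 0. Lengths are in mm, angles in degrees, forces in N, time in s.
With the tool pointing down it reaches from about 300 to 850 mm from the base axis. Payload 4.2 kg.
Tool frame: the origin (TCP) lies at the very end of the fingers, on their centre line; the grasp point (between the pads) lies 19 mm behind it; z points along the fingers, y is the direction in which the jaws open and shut (so a half turn about z gives the same grasp; the last joint's range is limited). The gripper opens to 91 mm and grips with 3 to 60 N. Pads are 32 mm wide; open, the fingers measure 118 mm over their backs; the gripper's body (76 mm by 178 mm) begins 60 mm behind the grasp point.
Start: joints at [62.739, 18.312, 89.639, -0, 72.044, -1.146], TCP at [253.109, 516.313, 213.976] pointing down, gripper open.
Joint ranges: [-177.97, 177.97], [-48.28, 115.42], [12.27, 149.76], [-77.06, 257.06], [2.81, 150.46], [-146.56, 146.56]. Speed limits (degrees/s): [147.25, 147.25, 180, 180, 180, 180].

## Interface

Orientations are given as [roll, pitch, yaw] about the fixed x, y, z axes, in that order (R = Rz(yaw) Ry(pitch) Rx(roll)).
In Python, from workcell import env gives the robot as it stands. The module is installed in compiled form; this text tells all that it offers.
- The arm moves only by the tool arm_command, never from a script. Its argument "targets" is a list of rows, each a list of 5 numbers: the closure, from 0 (fully open) to 1 (shut), then the shift along the tool's x, y, z each as a share of 50 cm, from -1 to 1, then the turn about the tool's z as a share of pi/4 rad, from -1 to 1. A call has 1 to 8 rows; each row is the pose to reach, as a shift and turn from the pose measured when the call began, along the tool's axes at that moment; what a row does not reach only later rows make up. A row lasts 1/12 s, in which the tool goes at most 41.7 mm and 7.16 degrees, less where a joint would pass 70% of its speed; a pose out of reach is approached as far as the arm can. A call with a number of a shift or a turn outside -1 to 1 is refused whole. A call with a gripper value outside its range is refused whole. The fingers move at their own pace and stop on an object; "squeeze" is the grip in N (left out, the last holds). Time passes only in rows, so rows that repeat a pose let the fingers close. It gives the time, the measured TCP pose, the force and the opening at its end, in the units of the state.
- env.state(): the state, without advancing time (a new reading comes with each control period).
- env.grab_frame(name): name is "scene" or "top"; returns the picture (384x512x3 uint8, red, green, blue); there is no depth.
- env.camera_params(name): a dict with "camera_matrix" (3x3 intrinsics, pixels), "R" (3x3) and "t" (3): a world point X has camera coordinates R X + t. Camera axes: x right, y down, z forward; pixel columns grow to the right and rows downward; lengths in mm; the calibration is good to about 2 mm. A picture is of the moment at which its call begins. camera_params takes no time and is no camera call.
- env.job_done(): hands the job in, once; it reports no verdict.
The state is a dict: "time_s": time; "qpos": joint angles; "qvel": joint speeds; "effort": joint torques, N m; "ee_pos": TCP position; "ee_rot": TCP orientation; "force": force on the tool from outside, world axes, zero at the start; "torque": the same for the moment, N m; "gripper_width": finger opening in mm.
Only numpy, scipy, OpenCV 4.12 (cv2) and the standard library are available. Lean on these libraries where they do the work, as an engineer would, in place of code of your own. Each camera call takes 0.05 s, during which the arm holds its last target.

## Task

Open the cuvette reader with the blue lid so that it can be loaded: press its yellow release tab down with the fingertips so that the lid springs up, then push the lid back with the fingers, past upright, until it rests fully open, and let go. Grasp and lift nothing, do not shove the reader about, leave the reader with the orange lid shut and everything else where it stands.

Things in the scene. Friction and masses are not known exactly. Their poses are not given: they have to be found in the camera images.
- reader_blue: cuvette reader with a flat blue lid, the one to open: loose white box on feet, 135 long (its x) x 84 wide (y) mm, 2.1 kg. Origin under it on the worktop; x from front (release tab) to back (lid hinge), z up. Base x -70 to +65 mm; deck 100 high, chamber rim 116, shut lid top 124; lid 80 wide, x -18 to +60, with a black tongue 26 wide in mid front edge reaching to x -26
- blue_lid (a joint): blue lid's angle in rad about its back edge (hinge along the reader's y): 0 shut, 1.95 fully open, leaning back on its stop. Released, it springs up to about 0.8 and no further (front edge then 177 mm above the worktop). Let go below 1.57 it sinks back to 0.8; beyond, it sinks slowly (about 1 s) to the stop and stays. Damped; pushing takes under 1 N
- blue_lid_edge (a point): middle of the blue lid's front edge (tip of its black tongue, 4 mm thick there), 82 mm from the hinge line; moves with the lid
- blue_lid_hinge (a point): middle of the blue lid's hinge line, at the back of the reader, 118 mm above the worktop. Around the readers: a beige printer 146 mm high may stand close in front, one monitor some 100 mm to the right and one some 100 mm behind, both over 300 mm high
- blue_tab (a joint): travel of the blue reader's release tab in m: 0 at rest, 0.006 pressed right down; springs back when let go. From about 0.003 (some 4 N) it lets the lid go; right down takes 5 N
- blue_tab_top (a point): middle of the top of the blue reader's release tab: a ribbed yellow pad 26 long (reader's x) x 34 wide (y) mm in front of the lid, its top 117 mm above the worktop; it slides straight down. A black latch hook 30 mm wide stands between pad and lid, 8 mm higher than the pad
- reader_orange: cuvette reader with a flat orange lid, otherwise like the blue one; leave shut: loose white box on feet, 135 long (its x) x 84 wide (y) mm, 2.1 kg. Origin under it on the worktop; x from front (release tab) to back (lid hinge), z up. Base x -70 to +65 mm; deck 100 high, chamber rim 116, shut lid top 124; lid 80 wide, x -18 to +60, with a black tongue 26 wide in mid front edge reaching to x -26
- orange_lid (a joint): orange lid's angle in rad about its back edge (hinge along the reader's y): 0 shut, 1.95 fully open, leaning back on its stop. Must stay shut.
- orange_tab (a joint): travel of the orange reader's release tab in m: 0 at rest, 0.006 pressed right down; springs back when let go; must not be pressed
- orange_tab_top (a point): middle of the top of the orange reader's release tab, a ribbed yellow pad like the other; not to be pressed
- sample_jar: bystander, to be left where it stands: white plastic screw jar, 56 mm wide and 62 high, at the near left; origin at the centre of its underside
- tape_roll: bystander, to be left where it stands: yellow roll of tape lying flat, 74 mm wide and 20 high, at the near left; origin at the centre of its underside
- cover_glass_box: bystander, to be left where it stands: small white box with a clear lid, 35 x 35 x 17 mm, in front of the middle monitor; origin at the centre of its underside
- petri_dish: bystander, to be left where it stands: petri dish with pink contents, 60 mm wide and 15 high, behind the readers; origin at the centre of its underside
- oil_bottle: bystander, to be left where it stands: small brown bottle with a black cap, 33 mm wide and 58 high, left of the microscope; origin at the centre of its underside
- timer: bystander, to be left where it stands: small white timer, 62 x 66 x 21 mm, left of the microscope; origin at the centre of its underside

How it is judged (in metres and radians):
On the way, in this order (a step that is already met when the one before it is completed fails the run):
1. the blue reader's release tab is pressed down (value of joint blue_tab above 0.0025 m), for 0.04 s.
2. the blue lid springs up (value of joint blue_lid above 0.5 rad), for 0.1 s.
3. the blue lid is pushed back past upright to fully open (value of joint blue_lid above 1.8 rad), for 0.2 s.
At the end, for the whole second after the job is handed in: The blue lid rests fully open (hinge angle above 1.85 of 1.95 rad, still), its release tab is up again (within 1.5 mm), the orange lid is shut (below 0.05 rad) and its tab up, and both readers stand flat and still (value of joint blue_lid between 1.85 and 2.05 rad and velocity of joint blue_lid between -0.1 and 0.1 rad/s and value of joint each of blue_tab, orange_tab below 0.0015 m and value of joint orange_lid below 0.05 rad and angle between each of reader_blue, reader_orange's own z axis and vertical below 0.03 rad and linear speed of reader_blue below 0.02 m/s); the robot touches nothing.
It fails at once if the orange reader's lid is released (over 0.15 rad) or its tab pressed (over 3 mm) (value of joint orange_lid above 0.15 rad or value of joint orange_tab above 0.003 m).
It fails at once if a reader is lifted or tipped (origin more than 12 mm up, or over 0.15 rad) (height (world z) of any of reader_blue, reader_orange above 0.012 m or angle between any of reader_blue, reader_orange's own z axis and vertical above 0.15 rad).
It fails at once if the blue reader is shoved more than 40 mm or the orange one more than 25 mm (distance of reader_blue from where it was at the start of the episode above 0.04 m or distance of reader_orange from where it was at the start of the episode above 0.025 m).
It fails at once if a bystander is moved or lifted more than 25 mm (distance of any of sample_jar, tape_roll, cover_glass_box, petri_dish, oil_bottle, timer from where it was at the start of the episode above 0.025 m).
It also fails if it takes over 42 s, if anything falls off the work surface, if the arm or the gripper's body presses on something with over 40 N, if the wrist force passes 120 N, or if a joint passes its speed limit or range.

## Working session

There is one attempt and no reset: what is moved stays moved. The work goes in short steps, Python scripts to look and compute and a tool call to move; the robot and the scene stay as the last step left them, time stands still between calls to the robot, and variables do not carry over. Pictures are saved under pics/ and viewed, and the job is handed in when it is done.

Besides the shell and the picture viewer there is one more tool, called after "Emit:" in YAML: its name, and indented under it one key for each argument. arm_command: Moves the arm, as the interface text tells. Shift numbers are shares of 50 cm and turn numbers shares of pi/4 rad, none past 1 either way. Its arguments: {"type":"object","properties":{"targets":{"type":"array"},"squeeze":{"type":"number"}},"required":["targets"]}

```bash
mkdir -p pics
python3 - <<'E'
from workcell import env
import cv2
for n in ("scene","top"):
    f=env.grab_frame(n); cv2.imwrite(f"pics/{n}0.png",f[:,:,::-1])
    p=env.camera_params(n); print(n,p)
print(env.state())
E
```

```text
scene {'camera_matrix': array([[497.85770947,   0.        , 257.05953568],
       [  0.        , 497.85770947, 193.88809699],
       [  0.        ,   0.        ,   1.        ]]), 'R': array([[ 0.00547491, -0.99989714, -0.01325618],
       [-0.50565323,  0.0086685 , -0.86269326],
       [ 0.86271944,  0.0114262 , -0.50555376]]), 't': array([  26.97912023,  312.76747024, 1349.20031937])}
top {'camera_matrix': array([[456.21913398,   0.        , 257.07884116],
       [  0.        , 456.21913398, 191.7728155 ],
       [  0.        ,   0.        ,   1.        ]]), 'R': array([[ 0.00676595, -0.99994073, -0.0085296 ],
       [-0.98801369, -0.00536929, -0.1542729 ],
       [ 0.15421796,  0.00947117, -0.98799146]]), 't': array([  21.27129595,  511.24622698, 1599.54849577])}
{'time_s': 0.1, 'qpos': array([ 6.27401612e+01,  1.83485187e+01,  8.96989514e+01, -3.19273263e-03,
        7.20419719e+01, -1.14429772e+00]), 'qvel': array([ 0.04206023, -0.07694182, -0.16395421,  0.06318635,  0.00437457,
       -0.07117624]), 'effort': array([ 2.36839100e-03, -4.13329875e+01, -2.32511151e+01,  7.28763454e-02,
        4.22220631e-02, -3.46577644e-05]), 'ee_pos': array([252.90595976, 515.90904909, 213.20206505]), 'ee_rot': array([-1.79910515e+02,  1.24885002e-03,  1.53885447e+02]), 'force': array([-0.39920928, -0.40933781,  0.96668918]), 'torque': array([ 0.03325802, -0.03922144, -0.0210513 ]), 'gripper_width': 91.00652327886866}
```

View pics/scene0.png

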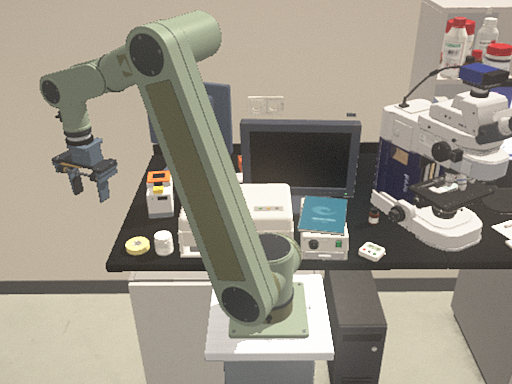

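View pics/top0.png

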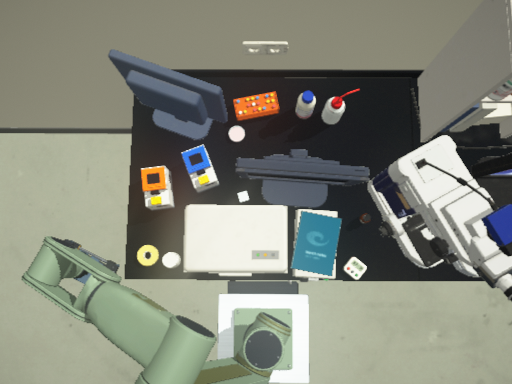

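The top view shows the blue reader near (200,167), with its tab at about (204,181) at the near end. The orange reader is near (156,187) and the printer is at (235,238). In the scene view the arm hides the blue reader.

```bash
cat > h.py <<'E'
import numpy as np, cv2
from workcell import env
def ray(n,uv,z):
    p=env.camera_params(n);K,R,t=p["camera_matrix"],p["R"],p["t"]
    uv=np.atleast_2d(uv).astype(float)
    d=(np.linalg.inv(K)@np.c_[uv,np.ones(len(uv))].T).T@R
    c=-R.T@t
    return c+d*((z-c[2])/d[:,2])[:,None]
def proj(n,X):
    p=env.camera_params(n);x=p["R"]@np.array(X,float)+p["t"];x=p["camera_matrix"]@x;return x[:2]/x[2]
E
python3 - <<'E'
from h import *
f=cv2.imread("pics/top0.png")
c=f[130:230,120:260]; cv2.imwrite("pics/crop0.png",cv2.resize(c,None,fx=5.5,fy=5.5,interpolation=cv2.INTER_CUBIC))
hsv=cv2.cvtColor(f,cv2.COLOR_BGR2HSV)
for nm,lo,hi,z in (("blue",(100,150,80),(125,255,255),124),("orange",(5,180,120),(18,255,255),124),("yellow",(22,150,120),(35,255,255),117)):
    m=cv2.inRange(hsv,lo,hi); m[:130]=0;m[225:]=0;m[:,:125]=0;m[:,235:]=0
    for k in cv2.findContours(m,cv2.RETR_EXTERNAL,cv2.CHAIN_APPROX_NONE)[0]:
        if cv2.contourArea(k)<25: continue
        r=cv2.minAreaRect(k); b=cv2.boxPoints(r)
        M=cv2.moments(k);cc=(M['m10']/M['m00'],M['m01']/M['m00'])
        print(nm,cv2.contourArea(k),cc,ray("top",cc,z).round(1),"\n",b.round(1).tolist(),ray("top",b,z)[:,:2].round(0).tolist())
# printer top
m=cv2.inRange(hsv,(0,0,150),(40,60,255)); m[:200]=0;m[275:]=0;m[:,:180]=0;m[:,290:]=0
k=max(cv2.findContours(m,cv2.RETR_EXTERNAL,cv2.CHAIN_APPROX_NONE)[0],key=cv2.contourArea)
b=cv2.boxPoints(cv2.minAreaRect(k));print("printer",ray("top",b,146)[:,:2].round(0).tolist())
E
```

```text
blue 429.5 (195.55141637563057, 159.3011253395421) [[610.1 236.5 124. ]] 
 [[181.3000030517578, 153.0], [202.10000610351562, 145.1999969482422], [209.60000610351562, 165.39999389648438], [188.8000030517578, 173.1999969482422]] [[632.0, 287.0], [660.0, 215.0], [589.0, 187.0], [561.0, 258.0]]
orange 444.5 (152.64529433820772, 178.96400449943758) [[540.5 381.9 124. ]] 
 [[140.5, 169.10000610351562], [163.3000030517578, 167.39999389648438], [164.89999389648438, 188.89999389648438], [142.10000610351562, 190.6999969482422]] [[575.0, 425.0], [581.0, 347.0], [506.0, 338.0], [500.0, 416.0]]
yellow 57.5 (155.39710144927534, 200.263768115942) [[467.8 371.1 117. ]] 
 [[151.0, 197.0], [160.0, 197.0], [160.0, 204.0], [151.0, 204.0]] [[479.0, 387.0], [479.0, 356.0], [455.0, 355.0], [455.0, 386.0]]
yellow 52.5 (203.27936507936508, 179.5079365079365) [[540.7 209.  117. ]] 
 [[197.8000030517578, 177.39999389648438], [206.1999969482422, 174.60000610351562], [208.5, 181.5], [200.10000610351562, 184.3000030517578]] [[548.0, 228.0], [558.0, 199.0], [534.0, 191.0], [524.0, 220.0]]
printer [[452.0, 271.0], [454.0, -77.0], [223.0, -76.0], [221.0, 264.0]]
```

View pics/crop0.png

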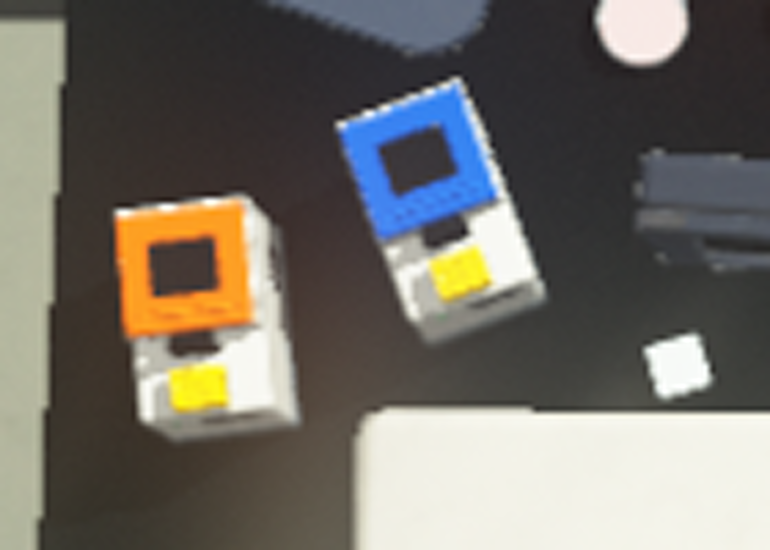

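Emit:
arm_command:
  targets:
    - [1,-0.08,-0.03,-0.06,-0.1]
    - [1,-0.16,-0.06,-0.06,-0.25]
    - [1,-0.24,-0.09,-0.06,-0.4]
    - [1,-0.32,-0.12,-0.06,-0.55]
    - [1,-0.4,-0.155,-0.06,-0.7]
    - [1,-0.48,-0.19,-0.06,-0.85]
    - [1,-0.55,-0.22,-0.06,-1]
    - [1,-0.6,-0.24,-0.06,-1]
  squeeze: 10

```text
time_s: 0.77
ee_pos: [458.6, 287.7, 243.1]
ee_rot: [-180.0, -0.1, -160.8]
force: [-0.4, -0.2, 0.3]
gripper_width: 40.4
```

Emit:
arm_command:
  targets:
    - [1,-0.03,-0.07,0.02,-0.05]
    - [1,-0.06,-0.14,0.05,-0.05]
    - [1,-0.09,-0.2,0.08,-0.05]
    - [1,-0.091,-0.203,0.08,-0.05]
    - [1,-0.091,-0.203,0.08,-0.05]

```text
time_s: 1.18
ee_pos: [535.0, 205.1, 201.5]
ee_rot: [-180.0, -0.3, -158.8]
force: [-0.7, 0.3, 0.1]
gripper_width: 7.4
```

Run:
```python
from h import *
print(env.state()["ee_pos"],env.state()["ee_rot"],env.state()["force"],env.state()["gripper_width"])
for n in("top","scene"):
    f=env.grab_frame(n)[:,:,::-1]; cv2.imwrite(f"pics/{n}1.png",f)
    c=f[120:230,130:270] if n=="top" else f[130:260,110:290]
    cv2.imwrite(f"pics/{n}1c.png",cv2.resize(c,None,fx=4,fy=4,interpolation=cv2.INTER_CUBIC))
T=np.array([540.7,209,117]);print(proj("scene",T),proj("top",T))
```

```text
[535.01685717 205.12628027 201.49554001] [-179.97549225   -0.30166774 -158.78229247] [-0.74469556  0.26686475  0.07215265] 7.404710292494965
[205.94372703 176.9723546 ] [203.28093488 179.52080896]
```

View pics/scene1c.png

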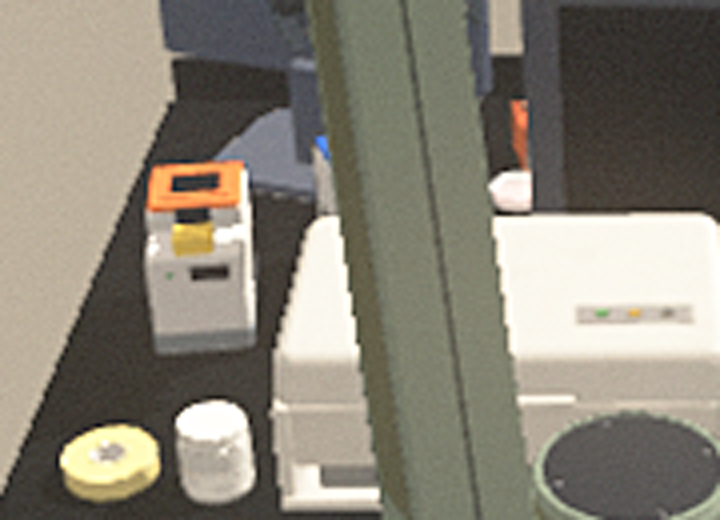

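View pics/top1c.png

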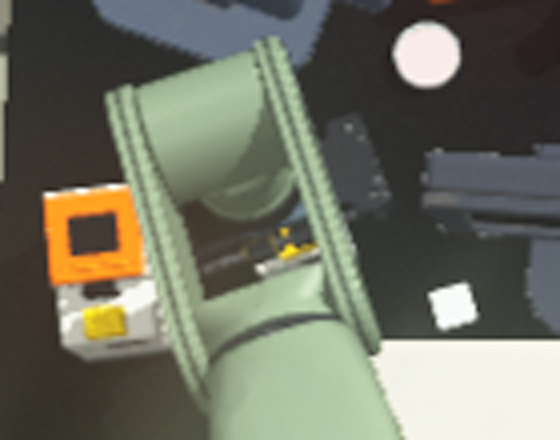

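The arm hides the blue reader in the scene view. The top view shows the tab partly, at about crop (290,245), next to the fingers. I'll descend under force feedback.

Emit:
arm_command:
  targets:
    - [1,0,0.003,0.06,0.01]
    - [1,0,0.003,0.11,0.01]
    - [1,0,0.003,0.145,0.01]
    - [1,0,0.003,0.16,0.01]
    - [1,0,0.003,0.16,0.01]

```text
time_s: 1.7
ee_pos: [532.1, 209.4, 122.1]
ee_rot: [180.0, -0.3, -158.9]
force: [0.0, -0.7, 0.9]
gripper_width: 0.5
```

Emit:
arm_command:
  targets:
    - [1,-0.003,-0.004,0.01,0]
    - [1,-0.003,-0.004,0.016,0]
    - [1,-0.003,-0.004,0.021,0]
    - [1,-0.003,-0.004,0.021,0]

```text
time_s: 2.03
ee_pos: [535.1, 209.0, 112.7]
ee_rot: [179.9, -0.1, -158.9]
force: [-0.4, 2.5, 3.1]
gripper_width: 0.4
```

Emit:
arm_command:
  targets:
    - [1,0,0,0.003,0]
    - [1,0,0,0.004,0]
    - [1,0,0,0.004,0]
    - [1,0,0,0.004,0]

```text
time_s: 2.37
ee_pos: [535.1, 209.0, 111.2]
ee_rot: [179.9, -0.1, -159.0]
force: [-1.8, 0.2, 5.1]
gripper_width: 0.5
```

Run:
```python
from h import *
n="top"
f=env.grab_frame(n)[:,:,::-1]
c=f[120:230,130:270]
cv2.imwrite(f"pics/{n}2c.png",cv2.resize(c,None,fx=5,fy=5,interpolation=cv2.INTER_CUBIC))
```

```text
(no output)
```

View pics/top2c.png

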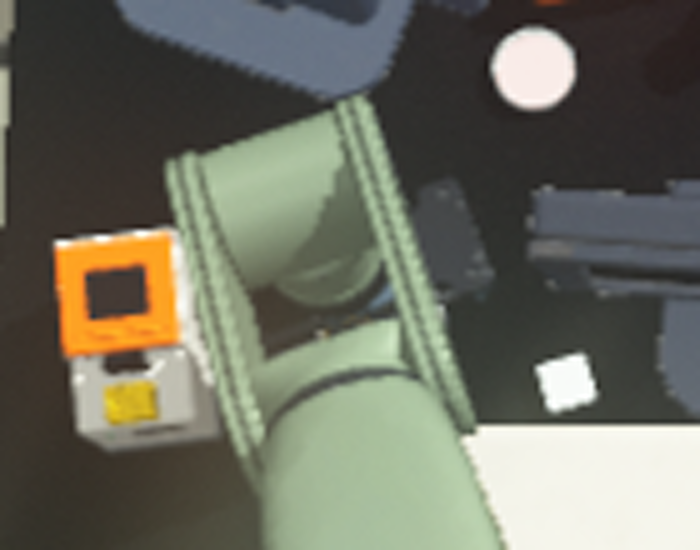

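The wrist force was 5.1 N at z = 111, so the tab is right down, but the lid can't be seen under the arm. I'll lift and swing left, high up, to check it.

Emit:
arm_command:
  targets:
    - [1,0,0,-0.05,0]
    - [1,0,0,-0.13,0]
    - [1,0,0,-0.2,0]
    - [1,0,0.06,-0.26,0]
    - [1,0.05,0.14,-0.26,0]
    - [1,0.1,0.22,-0.26,0]
    - [1,0.15,0.3,-0.26,0]
    - [1,0.2,0.36,-0.26,0]

```text
time_s: 3.08
ee_pos: [388.5, 334.3, 241.2]
ee_rot: [180.0, -0.1, -159.0]
force: [0.5, 0.6, 0.3]
gripper_width: 0.2
```

Run:
```python
from h import *
for n in("top","scene"):
    f=env.grab_frame(n)[:,:,::-1]; cv2.imwrite(f"pics/{n}3.png",f)
    c=f[120:230,130:270] if n=="top" else f[130:260,110:290]
    cv2.imwrite(f"pics/{n}3c.png",cv2.resize(c,None,fx=4,fy=4,interpolation=cv2.INTER_CUBIC))
```

```text
(no output)
```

View pics/top3c.png

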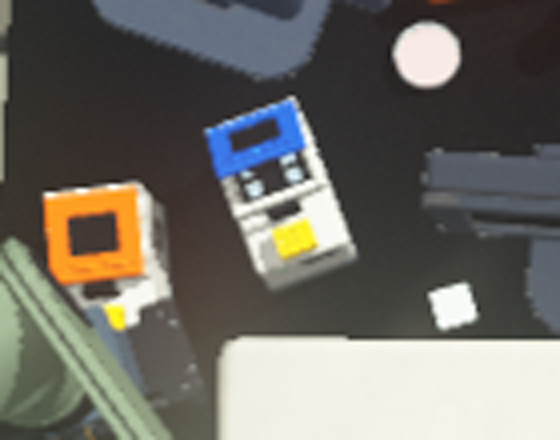

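View pics/scene3c.png

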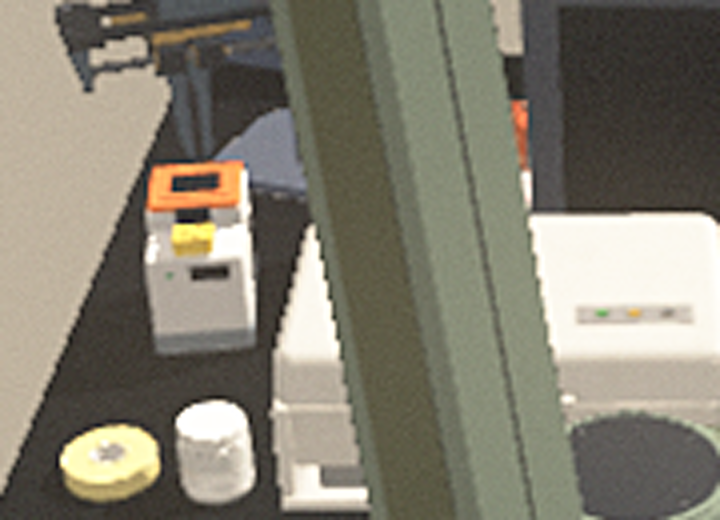

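The top view shows the blue lid sprung up and foreshortened (crop ~(255,140)), with the chamber visible. The tab is free and the orange lid is still shut. Next I go in front of the lid.

Emit:
arm_command:
  targets:
    - [1,-0.04,-0.066,0,0]
    - [1,-0.08,-0.132,0,0]
    - [1,-0.12,-0.2,0,0]
    - [1,-0.16,-0.265,0,0]
    - [1,-0.2,-0.33,0,0]
    - [1,-0.206,-0.343,0.05,0]
    - [1,-0.206,-0.343,0.11,0]
    - [1,-0.206,-0.343,0.15,0]

```text
time_s: 3.85
ee_pos: [543.7, 210.9, 162.7]
ee_rot: [179.9, -0.4, -158.8]
force: [-0.3, -0.1, 0.3]
gripper_width: 0.5
```

Emit:
arm_command:
  targets:
    - [1,-0.03,0,0.004,0]
    - [1,-0.05,0,0.004,0]
    - [1,-0.07,0,0.004,0]
    - [1,-0.09,0,0.004,0]
    - [1,-0.11,0,0.004,0]
    - [1,-0.13,0,0.004,0]
    - [1,-0.15,0,0.004,0]
    - [1,-0.17,0,0.004,0]

```text
time_s: 4.52
ee_pos: [624.6, 242.0, 161.4]
ee_rot: [180.0, -0.2, -158.8]
force: [-0.0, -0.2, -0.5]
gripper_width: 0.7
```

Emit:
arm_command:
  targets:
    - [1,-0.015,0,0,0]
    - [1,-0.028,0,0,0]
    - [1,-0.034,0,0,0]
    - [1,-0.034,0,0,0]
    - [1,-0.034,0,0,0]

```text
time_s: 4.93
ee_pos: [640.5, 248.1, 161.4]
ee_rot: [180.0, -0.2, -158.8]
force: [-0.3, 0.1, 0.4]
gripper_width: 0.4
```

Run:
```python
from h import *
n="top"
f=env.grab_frame(n)[:,:,::-1]
c=f[100:230,130:270]
cv2.imwrite(f"pics/{n}4c.png",cv2.resize(c,None,fx=4,fy=4,interpolation=cv2.INTER_CUBIC))
```

```text
(no output)
```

View pics/top4c.png

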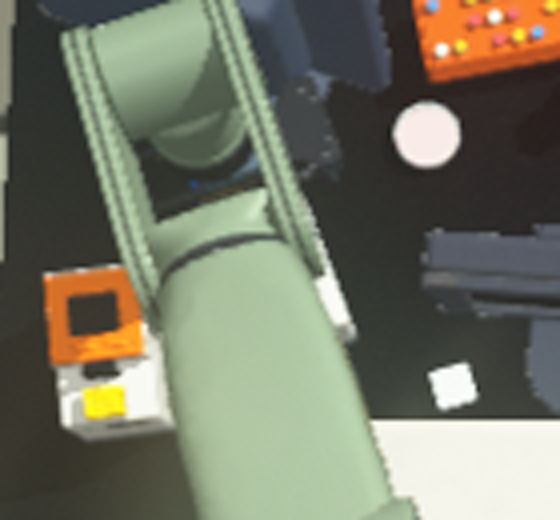

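The lid is hidden again. I'll wait a second for it to sink back, then retreat forward and up, and look.

Emit:
arm_command:
  targets:
    - [1,-0.004,0,0,0]
    - [1,-0.004,0,0,0]
    - [1,-0.004,0,0,0]
    - [1,-0.004,0,0,0]
    - [1,-0.004,0,0,0]
    - [1,-0.004,0,0,0]
    - [1,-0.004,0,0,0]
    - [1,-0.004,0,0,0]

```text
time_s: 5.65
ee_pos: [642.1, 248.7, 161.5]
ee_rot: [180.0, -0.2, -158.8]
force: [-0.2, 0.1, 1.2]
gripper_width: 0.5
```

Emit:
arm_command:
  targets:
    - [1,0.04,0,0,0]
    - [1,0.1,0,-0.02,0]
    - [1,0.16,0,-0.08,0]
    - [1,0.2,0,-0.15,0]
    - [1,0.24,0.06,-0.18,0]
    - [1,0.3,0.12,-0.18,0]
    - [1,0.36,0.18,-0.18,0]
    - [1,0.42,0.24,-0.18,0]

```text
time_s: 6.32
ee_pos: [403.9, 284.0, 253.0]
ee_rot: [179.9, -0.2, -158.8]
force: [-0.4, 1.3, 0.1]
gripper_width: 0.4
```

Emit:
arm_command:
  targets:
    - [1,0.03,0.07,0,0]
    - [1,0.03,0.11,0,0]
    - [1,0.03,0.11,0,0]

```text
time_s: 6.57
ee_pos: [367.9, 332.6, 253.7]
ee_rot: [179.8, -0.1, -158.6]
force: [0.4, -0.7, 0.4]
gripper_width: 0.4
```

Run:
```python
from h import *
print(env.state()["ee_pos"],env.state()["force"])
for n in("top","scene"):
    f=env.grab_frame(n)[:,:,::-1]; cv2.imwrite(f"pics/{n}5.png",f)
    c=f[110:230,130:270] if n=="top" else f[130:260,110:290]
    cv2.imwrite(f"pics/{n}5c.png",cv2.resize(c,None,fx=4,fy=4,interpolation=cv2.INTER_CUBIC))
```

```text
[367.94577172 332.59919769 253.74079802] [ 0.39145256 -0.6585915   0.4373822 ]
```

View pics/top5c.png

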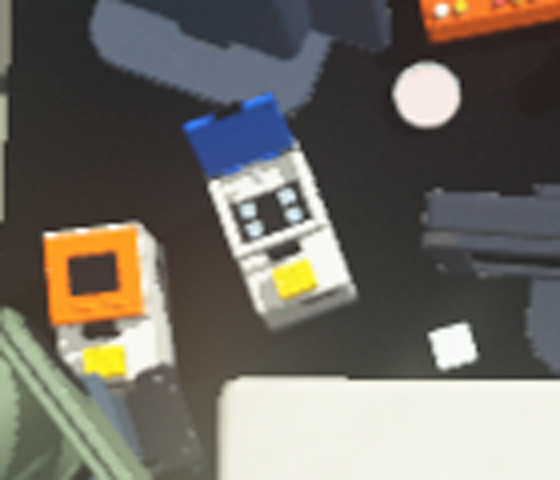

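View pics/scene5c.png

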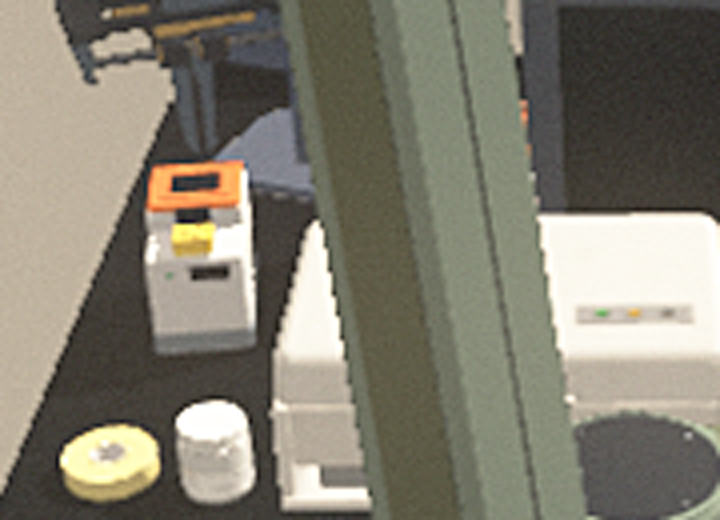

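The lid now leans back past the hinge (crop ~(240,135)), the tab is up and the orange lid is shut. I'll wait a moment and check that the angle is steady and at the stop.

Emit:
arm_command:
  targets:
    - [1,0,0,0,0]
    - [1,0,0,0,0]
    - [1,0,0,0,0]
    - [1,0,0,0,0]
    - [1,0,0,0,0]
    - [1,0,0,0,0]
    - [1,0,0,0,0]
    - [1,0,0,0,0]

```text
time_s: 7.33
ee_pos: [369.9, 330.0, 253.2]
ee_rot: [180.0, -0.1, -158.7]
force: [-0.2, -0.1, 0.2]
gripper_width: 0.6
```

Run:
```python
from h import *
f=env.grab_frame("top")[:,:,::-1].copy(); cv2.imwrite("pics/top6.png",f)
def m(f):
    hsv=cv2.cvtColor(f,cv2.COLOR_BGR2HSV); b=cv2.inRange(hsv,(105,170,60),(125,255,255)); b[:120]=0;b[170:]=0;b[:,:170]=0;b[:,215:]=0
    k=max(cv2.findContours(b,cv2.RETR_EXTERNAL,cv2.CHAIN_APPROX_NONE)[0],key=cv2.contourArea)
    return cv2.contourArea(k),cv2.boxPoints(cv2.minAreaRect(k)).round(1).tolist()
print(m(cv2.imread("pics/top5.png")));print(m(f))
u=np.array([.930,.368]);v=np.array([-.368,.930]);T=np.array([540.7,209])
for a in(1.57,1.7,1.85,1.95,2.05):
    print(a,[proj("top",[*(T+(54+58-78*np.cos(a))*u+s*40*v),118+78*np.sin(a)]).round(1).tolist() for s in(1,-1)])
hsv=cv2.cvtColor(f,cv2.COLOR_BGR2HSV);y=cv2.inRange(hsv,(22,150,120),(35,255,255))
M=cv2.moments(y[165:195,185:220]);print("tab px",M['m10']/M['m00']+185,M['m01']/M['m00']+165)
```

```text
(140.0, [[175.5, 140.5], [197.8000030517578, 132.6999969482422], [201.8000030517578, 144.0], [179.5, 151.8000030517578]])
(138.0, [[175.39999389648438, 140.1999969482422], [197.89999389648438, 132.6999969482422], [201.89999389648438, 144.6999969482422], [179.39999389648438, 152.1999969482422]])
1.57 [[177.2, 148.4], [200.0, 139.9]]
1.7 [[176.2, 145.7], [199.0, 137.2]]
1.85 [[175.2, 142.8], [197.9, 134.2]]
1.95 [[174.6, 140.9], [197.2, 132.5]]
2.05 [[174.1, 139.3], [196.6, 130.8]]
tab px 203.26865671641792 179.47761194029852
```

```bash
python3 -c "
from workcell import env
print(env.job_done())"
```

```text
the job is handed in; nothing more can be done
None
```

The blue reader is open and I handed the job in at about 7.4 s of the 42 s allowed; no verdict was reported.

**What I did:** With closed fingertips I pressed the yellow tab down to z ≈ 111 mm, where the wrist force read about 5 N. A picture then showed the lid sprung up. I pushed it back past upright with the fingers, waited for it to sink to its stop, and backed the arm away.

**Last checks, from the top camera:**
- **Blue lid:** its free corners are within about 1 pixel of where they should be at 1.95 rad. They matched to within half a pixel in two pictures about 0.8 s apart, so the lid is still.
- **Blue reader and tab:** the tab is within 0.1 pixel of where it started, so the reader was not shoved. The tab looked up again by eye.
- **Orange reader:** by eye, its lid is shut and its tab is up.
- **Bystanders:** the ones I could see look unmoved. I did not measure them.
- **Arm:** it is clear of everything, with wrist force near zero.

No check failed. The arm hid the blue reader from the scene camera throughout, so everything about it rests on the top view. During the press and the push the arm hid the lid and tab from that camera too, so I confirmed both only after moving away.

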